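Reset the cylinder assembly cradle and load the long cylinder

TASK

The assembly cradle is still set for the short pneumatic cylinder. Squeeze the latch tab of the sliding stop towards its grip, move the stop one notch farther from the fixed end stop and let the latch spring back into that notch; then set the long cylinder down in the cradle's saddles between the two stops, ports upward, without dropping it. Leave the short cylinder and the other things on the bench where they are.

Things in the scene. Friction and masses are not known exactly. Their poses are not given: they have to be found in the camera images.
- cradle: Assembly cradle, fixed to the bench: aluminium profile base 80 (x) x 360 (y) x 20 (z) mm; origin at the centre of its underside, z up, y along its length. At its -y end a fixed end stop, a block 64 wide, top 78 above the bench, inner face at y = -140. A steel rack strip along the +x side has three notches, 11 mm wide, 40 mm apart, for the sliding stop on the +y half.
- stop (a joint): Sliding stop: aluminium carriage with an upright stop plate (60 wide, top 76 mm above the bench) and a black grip behind it. Value in m, growing along the cradle's +y, away from the fixed end stop: 0 = first notch (start, 128 mm between the stops), 0.040 = next (168 mm), 0.080 = last (208 mm). Latched, it has about 2 mm play either way; with the tab pressed it slides with about 3 N.
- tab (a joint): Latch tab: steel lever 24 mm wide with black ribbed pad, on the grip's +x side (cradle axes); pivot along y, 40 mm up, top 90 mm up. Value in rad: 0 = sprung out, leaning 0.3 away from the grip, pawl in a notch; 0.30 = pressed in, upright. Pawl is free above 0.2; between notches it rides on the rack, tab near 0.19, and drops in within 2 mm of a notch. Takes 5 to 10 N; springs back.
- grip (a point): Middle between black grip and tab, 70 mm above the bench; moves with the stop, cradle axes. The grip is 26 mm along y, spans 19 mm to the -x and 5 mm to the +x side of this point, top 88 mm up. Pinched along x, grip plus tab are about 50 mm wide with the tab out, 39 mm pressed in. Carriage top below it 34 mm up; stop plate 42 mm to the -y side.
- nest (a point): Centre of the loaded cylinder's place on the saddle floors, 32 mm above the bench, midway between the stops when the sliding stop is in its second notch; cradle axes. The two black saddles are 26 mm long, centred 62 mm to its -y and 20 mm to its +y side; their cheeks stand 52 mm apart inside, with flared lips up to 50 mm above the bench.
- cylinder_long: The long pneumatic cylinder: square aluminium profile body 46 x 160 (y) x 46 mm, about 0.6 kg, with two round brass ports on its top face. Origin at the centre of its underside, y along its length, z up. Lies on the bench, ports up; both ends are equivalent.
- cylinder_short: The short pneumatic cylinder, alike but 120 mm long; not needed. The two may lie in either of the two places on the robot's side of the cradle.
- spanner: Steel spanner 150 mm long, lying on the bench between the cylinders and the robot; origin at its middle, underside. To be left alone.
- screwdriver: Screwdriver 200 mm long, lying beyond the cradle. To be left alone.
- hammer: Hammer 260 mm long, lying at the right of the cradle. To be left alone.
- gearhead: Gearhead: 70 mm square aluminium flange with a round steel body, 64 mm high, standing at the left. To be left alone.
- oil_bottle: White plastic bottle, 52 mm across, 150 mm high, at the left. To be left alone.
- bearing_ring: Steel bearing ring 72 mm across, 18 mm high, at the right. To be left alone.
- stop_block: Aluminium block 60 x 90 x 30 mm, lying beyond the cradle. To be left alone.
Mind the look-alikes: they are no part of the job. Leave any red look-alike of the cylinder_long alone.

How it is judged:
On the way, in this order (a step that is already met when the one before it is completed fails the run):
1. the sliding stop is in the next notch with its latch sprung back in (value of joint stop between 0.0365 and 0.0435 m and value of joint tab below 0.06 rad), for 0.2 s.
2. the long cylinder, still held, is lowered to within 8 mm of the saddle floors in its place (z of cylinder_long in the frame of nest between -0.003 and 0.008 m and horizontal distance between cylinder_long and nest below 0.009 m and contact force between the fingers and cylinder_long above 0.5 N), for 0.05 s.
At the end, for the whole second after the job is handed in: The sliding stop is within 3.5 mm of its second notch with the latch tab sprung out (under 0.06 rad); the long cylinder rests level on both saddle floors (within 3 mm), ports up, along the cradle (within 0.08 rad), centred between the stops (within 8 mm of site nest), at rest and released (all of step 1 and z of cylinder_long in the frame of nest between -0.003 and 0.003 m and horizontal distance between cylinder_long and nest below 0.008 m and angle between the y axis of cylinder_long and the y axis of cradle, either way round below 0.08 rad and angle between cylinder_long's own z axis and vertical below 0.05 rad and linear speed of cylinder_long below 0.01 m/s); the robot touches nothing.
It fails at once if the short cylinder is moved by more than 30 mm (distance of cylinder_short from where it was at the start of the episode above 0.03 m).
It fails at once if another thing on the bench is moved by more than 30 mm (distance of any of spanner, screwdriver, hammer, gearhead, oil_bottle, bearing_ring, stop_block from where it was at the start of the episode above 0.03 m).
It also fails if it takes over 45 s, if anything falls off the work surface, if the arm or the gripper's body presses on something with over 40 N, if the wrist force passes 120 N, or if a joint passes its speed limit or range.

ROBOT

A 7-joint arm with a two-finger parallel gripper is mounted at the origin on the work surface. World frame = base frame: x ahead of the robot, y to its left, z up, the work surface at z = 0. Lengths are in m, angles in rad, forces in N, time in s.
With the tool pointing down it reaches from about 0.4 to 0.85 m from the base axis. Payload 4.5 kg.
Tool frame: the origin (TCP) lies on the mounting face of the last link; the fingertips stand 166 mm ahead of it and the grasp point (between the pads) lies 147 mm ahead of it; z points along the fingers, y is the line along which they close (so a half turn about z gives the same grasp; the last joint's range is limited). The gripper opens to 88 mm and grips with 3 to 60 N. Pads are 18 mm wide; open, the fingers measure 123 mm over their backs; the gripper's body (75 mm by 187 mm) begins 45 mm behind the grasp point.
Start: joints at [1.277, 0.689, -0.195, 1.565, 0.157, 0.902, -0.215], TCP at [0.201, -0.592, 0.405] pointing down, gripper open.
Joint ranges: [-3.01, 3.01], [-0.46, 2.08], [-1.47, 1.51], [0.13, 2.56], [-1, 4.14], [0.04, 2.09], [-2.66, 2.66]. Speed limits (rad/s): [2.57, 2.57, 3.14, 3.14, 3.14, 3.14, 3.14].

INTERFACE

Orientations are given as a unit quaternion [x, y, z, w].
In Python, from plant import r, snapshot gives the robot as it stands. The module is installed in compiled form; this text tells all that it offers.
- The arm moves only by the tool move_arm, never from a script. Its argument "rows" is a list of rows, each a list of 5 numbers: the shift along the tool's x, y, z in m, then the turn about the tool's z in rad, then the finger opening in m, from 0 to 0.0881. In form: [[dx, dy, dz, spin, claw], ...]. A call has 1 to 10 rows; each row shifts and turns the commanded pose from where the row before left it, along the tool's axes as they then stand; what a row does not reach is not made up. A row lasts 1/12 s, in which the tool goes at most 41.7 mm and 7.16 degrees, less where a joint would pass 70% of its speed; a pose out of reach is approached as far as the arm can. A call with a gripper value outside its range is refused whole. The fingers move at their own pace and stop on an object; "newtons" is the grip in N (left out, the last holds). Time passes only in rows, so rows that do not move let the fingers close. It gives the time, the measured TCP pose, the force, the opening and the grip force at its end, in the units of the state.
- r.get_state(): the state, without advancing time (a new reading comes with each control period).
- snapshot(name): name is "side" or "top"; returns a dict with "color" (420x560x3 uint8, red, green, blue), "depth" (420x560 float32, m along the optical axis (not along the pixel's ray), 0 where there is no reading), "mtx" (3x3 intrinsics, pixels), "eye" and "orientation" of the camera in the world. Camera axes: x right, y up, looking along -z (the intrinsics and any distortion apply to the point x, -y, -z); pixel columns grow to the right and rows downward; lengths in m; the calibration is good to about 2 mm. A picture is of the moment at which its call begins.
- r.finish_job(): hands the job in; it is judged then, once.
The state is a dict: "clock": time; "q": joint angles; "qd": joint speeds; "joint_torque": joint torques, N m; "tool_pos": TCP position; "eef_rot": TCP orientation; "contact_force": force on the tool from outside, world axes, zero at the start; "moment": the same for the moment, N m; "opening": opening from 0.0 (shut) to 1.0 (fully open); "finger_force": force on a finger pad.
Only numpy, scipy, OpenCV 4.12 (cv2) and the standard library are available. Lean on these libraries where they do the work, as an engineer would, in place of code of your own. Each camera call takes 0.05 s, during which the arm holds its last target. There are 200 camera calls.

## Working session

There is one attempt and no reset: what is moved stays moved. The work goes in short steps, Python scripts to look and compute and a tool call to move; the robot and the scene stay as the last step left them, time stands still between calls to the robot, and variables do not carry over. Pictures are saved under pics/ and viewed, at most 10 in all, crops included, and the job is handed in when it is done.

Besides the shell and the picture viewer there is one more tool, called after ">>>" in YAML: its name, and indented under it one key for each argument. move_arm: Moves the arm, as the interface text tells. Its arguments: {"type":"object","properties":{"rows":{"type":"array"},"newtons":{"type":"number"}},"required":["rows"]}

```bash
mkdir -p pics
cat > h.py <<'E'
import numpy as np, cv2, pickle
from scipy.spatial.transform import Rotation as R
from plant import r, snapshot
def snap(n,tag):
    s=snapshot(n); pickle.dump(s,open(f'pics/{tag}.pkl','wb'))
    cv2.imwrite(f'pics/{tag}.png',cv2.resize(s['color'][:,:,::-1],(800,600),interpolation=cv2.INTER_CUBIC)); return s
def load(tag): return pickle.load(open(f'pics/{tag}.pkl','rb'))
def rot(s):
    o=np.array(s['orientation']); return R.from_quat(o).as_matrix() if o.size==4 else o.reshape(3,3)
def cloud(s):
    d=s['depth']; K=np.array(s['mtx']); v,u=np.mgrid[:d.shape[0],:d.shape[1]]
    P=np.stack([(u-K[0,2])/K[0,0]*d,-(v-K[1,2])/K[1,1]*d,-d],-1)
    return P@rot(s).T+np.array(s['eye'])
E
python3 - <<'E'
from h import *
for n in('top','side'):
    s=snap(n,n+'0'); print(n,s['mtx'],s['eye'],s['orientation'],{k:np.shape(v) for k,v in s.items()})
st=r.get_state(); print(st)
E
```

```text
top [[379.62358345   0.         277.50998333]
 [  0.         379.62358345 209.78054807]
 [  0.           0.           1.        ]] [0.39440639 0.01641813 1.20136464] [ 0.02663938 -0.04203879 -0.69869359  0.71368785] {'color': (420, 560, 3), 'depth': (420, 560), 'mtx': (3, 3), 'eye': (3,), 'orientation': (4,)}
side [[400.27571352   0.         286.94519661]
 [  0.         400.27571352 213.47877593]
 [  0.           0.           1.        ]] [0.44053239 0.90980316 0.62416425] [-0.01649673  0.49890705  0.86572256 -0.03666136] {'color': (420, 560, 3), 'depth': (420, 560), 'mtx': (3, 3), 'eye': (3,), 'orientation': (4,)}
{'clock': 0.1, 'q': array([ 1.27681117,  0.689902  , -0.19457681,  1.56622843,  0.15732779,
        0.90247164, -0.21511434]), 'qd': array([ 2.49068085e-03, -1.60690015e-03, -2.54332242e-04, -2.93970422e-03,
        7.25678189e-04, -1.78430823e-05,  3.12049362e-04]), 'joint_torque': array([-3.95496478e-03, -5.28495240e+01, -1.27164211e+00, -1.53835469e+01,
       -5.25609974e-02,  1.99490954e-03,  5.04932211e-05]), 'tool_pos': array([ 0.20112369, -0.59145224,  0.40399336]), 'eef_rot': array([ 9.86589407e-01,  1.63219769e-01, -1.80070189e-04, -7.85696461e-04]), 'contact_force': array([ 0.6707389 , -0.02802078, -0.22229344]), 'moment': array([0.05524388, 0.02408296, 0.02053722]), 'finger_force': 0.0, 'opening': 1.0011794641316354}
```

View pics/top0.png

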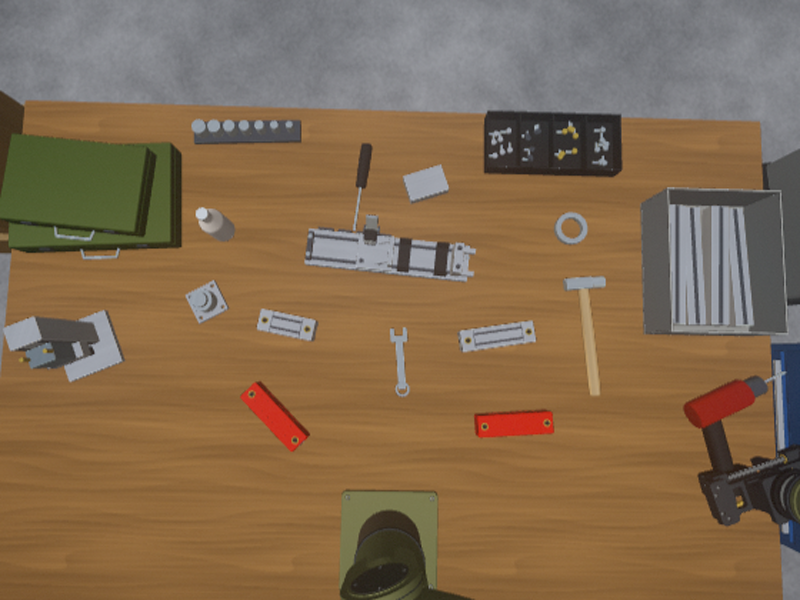

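View pics/side0.png

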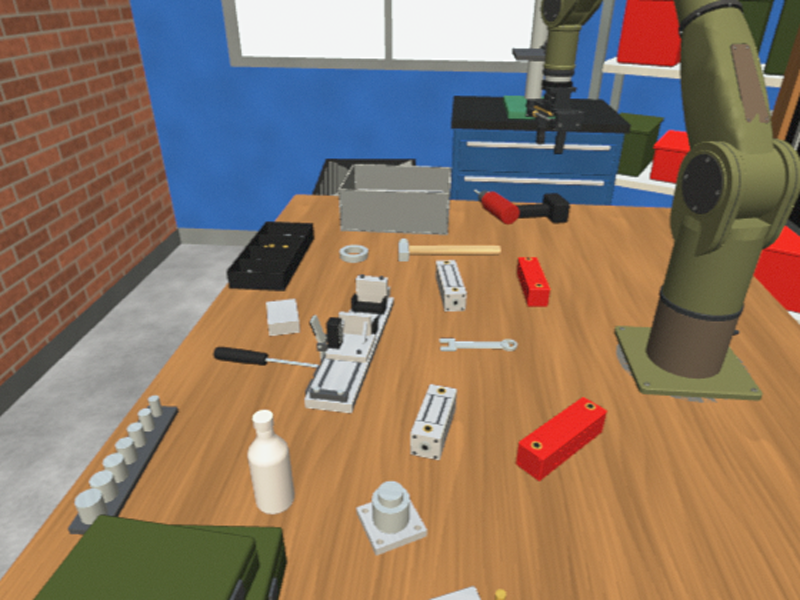

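The top view shows the cradle at (390,255) with its +y end to the left and the tab sticking out at (371,228) on the far side. The long cylinder is at (497,335), the short one at (287,324), and the red look-alikes are at (275,415) and (514,424). The side view agrees with this.

```bash
cat > meas.py <<'E'
from h import *
s=load('top0'); P=cloud(s); c=s['color'].astype(int)
def reg(u0,u1,v0,v1): 
    k=560/800; m=np.zeros(P.shape[:2],bool); m[int(v0*k):int(v1*k),int(u0*k):int(u1*k)]=1; return m&(s['depth']>0)
t=P[reg(330,400,400,470)]; print('table z',np.median(t[:,2]))
def rect(m,z0,z1,name):
    q=P[m&(P[...,2]>z0)&(P[...,2]<z1)]
    b=cv2.minAreaRect((q[:,:2]*1000).astype(np.float32)); print(name,len(q),'zmed',np.median(q[:,2]).round(4),b)
    return q
rect(reg(445,550,310,365),.035,.06,'long'); rect(reg(245,330,295,350),.035,.06,'short')
cr=reg(290,490,200,290)
q=rect(cr,.008,.03,'base')
rect(reg(450,490,230,290),.07,.09,'endstop')
rect(reg(360,420,205,290),.066,.1,'grip+plate')
rect(reg(230,310,375,460),.01,.1,'red1')
# crops
for n,(u0,u1,v0,v1) in {'top0':(290,490,200,290)}.items():
    k=.7; im=s['color'][int(v0*k):int(v1*k),int(u0*k):int(u1*k),::-1]
    cv2.imwrite('pics/crop1.png',cv2.resize(im,None,fx=5.6,fy=5.6,interpolation=cv2.INTER_CUBIC))
# side cloud
S=load('side0'); Q=cloud(S)
k=.7
m=np.zeros(Q.shape[:2],bool); m[int(260*k):int(415*k),int(295*k):int(400*k)]=1
for z0,z1 in((.07,.095),):
    w=Q[m&(Q[...,2]>z0)&(Q[...,2]<z1)]; print('side high pts',len(w)); 
    n,l=0,0
    lab=cv2.connectedComponentsWithStats((m&(Q[...,2]>z0)&(Q[...,2]<z1)).astype(np.uint8))
    for i in range(1,lab[0]):
        a=Q[lab[1]==i]; 
        if len(a)>8: print(i,len(a),a.min(0).round(4),a.max(0).round(4))
E
python3 meas.py
```

```text
table z -0.0006553203300166954
long 793 zmed 0.0455 ((436.03570556640625, -225.18133544921875), (46.346107482910156, 161.3682861328125), 9.285256385803223)
short 599 zmed 0.0452 ((451.0939636230469, 226.88766479492188), (120.84767150878906, 46.047332763671875), 79.10749053955078)
base 1888 zmed 0.0193 ((655.9165649414062, 6.3050384521484375), (369.4964599609375, 172.1592254638672), 85.16250610351562)
endstop 144 zmed 0.0772 ((598.0069580078125, -134.5185546875), (19.990562438964844, 64.06102752685547), 84.857666015625)
grip+plate 201 zmed 0.0803 ((633.8045654296875, 32.21991729736328), (109.89756774902344, 52.17869567871094), 41.29411315917969)
red1 959 zmed 0.0448 ((257.630859375, 245.40573120117188), (159.76788330078125, 47.07997512817383), 45.035682678222656)
side high pts 366
1 118 [ 0.5695 -0.1451  0.0703] [ 0.6331 -0.12    0.0849]
2 191 [0.5841 0.0007 0.07  ] [0.6547 0.0694 0.0894]
3 57 [0.6724 0.0373 0.0704] [0.6857 0.065  0.0911]
```

View pics/crop1.png

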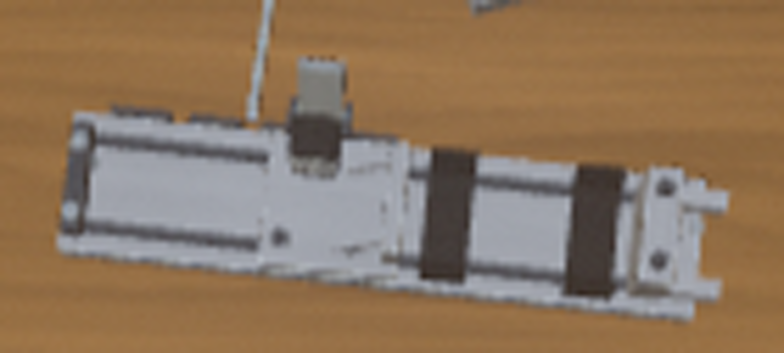

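The crop shows the end stop at right, two black saddles, the carriage at (330,210), the black grip at (315,140), and the tab leaning out to (322,80). Next I'll express the clouds in the cradle frame to refine the pose.

```bash
cat > m2.py <<'E'
from h import *
a=np.radians(85.0); ey=np.array([np.cos(a),np.sin(a)]); ex=np.array([ey[1],-ey[0]]); O=np.array([.6111,.0149])
for tag in('top0','side0'):
    s=load(tag);P=cloud(s);ok=s['depth']>0
    x=(P[...,:2]-O)@ex; y=(P[...,:2]-O)@ey; z=P[...,2]
    print(tag)
    def rng(n,m):
        if m.sum()<4: print(n,m.sum());return
        f=lambda v:(np.percentile(v[m],[1,50,99])*1000).round(1)
        print(n,m.sum(),f(x),f(y),f(z))
    near=ok&(abs(x)<.09)&(abs(y)<.19)
    rng('endstop top',near&(y<-.12)&(z>.074)&(z<.082))
    rng('plate top',near&(y>-.03)&(y<.012)&(z>.07)&(z<.082))
    rng('grip top',near&(y>.012)&(x<.045)&(z>.083)&(z<.093))
    rng('tab',near&(y>.012)&(x>.045)&(z>.06))
    rng('tabtop',near&(y>.012)&(x>.045)&(z>.082))
    rng('saddle lips',near&(y>-.14)&(y<-.02)&(z>.044)&(z<.055))
    for yy in(.09,.12,.15):
        m=near&(abs(y-yy)<.012)&(z>.014)&(z<.025); rng('base@%g'%yy,m)
    m=near&(y>.08)&(y<.19)&(z>.014)&(z<.028);rng('base end',m)
    # edge-based yaw: -x edge of base
    pts=[]
    for yy in np.arange(-.13,.16,.01):
        m=near&(abs(y-yy)<.005)&(z>.013)&(z<.024)
        if m.sum()>5: pts.append((yy,x[m].min()))
    pts=np.array(pts); print('edge slope',np.polyfit(pts[:,0],pts[:,1],1), np.median(pts[:,1]))
E
python3 m2.py
```

```text
top0
endstop top 116 [-31.   -0.9  30.7] [-159.9 -150.5 -140.6] [74.1 77.5 81.3]
plate top 64 [-28.9   1.   29.7] [-11.7  -6.6  -2.1] [70.3 75.  79.8]
grip top 64 [13.4 26.4 37.5] [27.6 39.5 52.2] [83.4 87.  92. ]
tab 61 [53.  59.7 68.2] [27.7 39.8 52. ] [60.6 78.7 89.5]
tabtop 24 [59.4 64.  68.4] [28.7 41.5 52.2] [82.4 86.  89.7]
saddle lips 87 [-35.2  27.2  35.9] [-130.5 -105.9  -24.8] [44.3 47.2 53.7]
base@0.09 208 [-39.2   3.8  81.5] [ 78.3  89.6 101.7] [14.4 18.8 23.5]
base@0.12 196 [-39.9  -0.1  44.6] [108.6 120.  131.8] [14.5 19.4 24.4]
base@0.15 194 [-39.4   0.7  43.9] [138.3 150.  161.4] [15.  19.2 24. ]
base end 738 [-39.8   0.9  45.4] [ 81.1 124.6 174.3] [14.3 19.1 25. ]
edge slope [-0.00343508 -0.03977171] -0.03986190966238222
side0
endstop top 82 [-27.7   0.9  33.6] [-159.1 -145.  -136.5] [74.2 77.6 81.8]
plate top 77 [-26.7   2.2  31.8] [-11.   -2.5   1.1] [70.3 74.9 78.1]
grip top 64 [16.  27.6 39.7] [29.3 44.3 55.7] [83.2 87.2 89.4]
tab 80 [56.1 62.6 70. ] [28.7 46.2 55.5] [60.4 75.9 90.1]
tabtop 25 [62.6 64.3 70.2] [30.8 45.1 54.9] [82.3 86.5 90.8]
saddle lips 92 [-32.   -0.1  37.4] [-139.7 -125.5  -21.6] [44.1 48.7 54.9]
base@0.09 216 [-37.3   8.6  86.8] [ 78.1  89.  101.6] [14.3 19.8 22.1]
base@0.12 212 [-37.5   4.1  47.9] [108.8 120.  131.6] [14.6 19.9 22.3]
base@0.15 141 [-37.    1.6  47.7] [138.3 145.3 161.4] [15.  20.  22.1]
base end 848 [-37.3   3.5  69.8] [ 80.8 127.9 181.7] [14.2 19.8 26.8]
edge slope [-0.0037813  -0.03720899] -0.03727312358833479
```

```bash
cat >> h.py <<'E'
def go(x,y,zg,yaw):
    """remaining shift (tool axes after spin) and spin so that grasp pt reaches x,y,zg with finger line at yaw (deg)"""
    s=r.get_state(); M=R.from_quat(s['eef_rot']).as_matrix(); p=np.array(s['tool_pos'])
    Y=np.array([np.cos(np.radians(yaw)),np.sin(np.radians(yaw)),0]); Z=np.array([0,0,-1.]); T=np.stack([np.cross(Y,Z),Y,Z],1)
    d=T.T@(np.array([x,y,zg+.147])-p); rv=R.from_matrix(M.T@T).as_rotvec()
    print('t',round(s['clock'],2),'now shift',(M.T@(np.array([x,y,zg+.147])-p)).round(4),'after-spin shift',d.round(4),'rotvec',rv.round(4),'open',round(s['opening'],3),'F',np.round(s['contact_force'],1),'ff',np.round(s['finger_force'],1),'q7',s['q'][6].round(2))
E
python3 -c "
from h import *
go(.6492,.0531,.20,-4.85)"
```

```text
t 0.1 now shift [ 0.6318 -0.4658  0.0577] after-spin shift [0.6801 0.392  0.057 ] rotvec [-1.5000e-03 -8.0000e-04 -1.1582e+00] open 1.001 F [ 0.7 -0.  -0.2] ff 0.0 q7 -0.22
```

>>> move_arm:
  rows:
    - [0,0,0,-0.1158,0.088]
    - [0,0,0,-0.1158,0.088]
    - [0,0,0,-0.1158,0.088]
    - [0,0,0,-0.1158,0.088]
    - [0,0,0,-0.1158,0.088]
    - [0,0,0,-0.1158,0.088]
    - [0,0,0,-0.1158,0.088]
    - [0,0,0,-0.1158,0.088]
    - [0,0,0,-0.1158,0.088]
    - [0,0,0,-0.1158,0.088]
  newtons: 25

```text
clock: 0.93
tool_pos: [0.2011, -0.5916, 0.4042]
eef_rot: [0.735, 0.679, 0.0, -0.0]
contact_force: [0.3, 0.2, -0.7]
opening: 1.002
finger_force: 0.0
```

```bash
python3 -c "
from h import *
go(.6492,.0531,.20,-4.85)"
```

```text
t 0.93 now shift [0.6781 0.3957 0.0576] after-spin shift [0.6803 0.392  0.0572] rotvec [-0.0006 -0.0008  0.0053] open 1.002 F [ 0.3  0.2 -0.7] ff 0.0 q7 0.72
```

>>> move_arm:
  rows:
    - [0.034,0.0196,0,0,0.088]
    - [0.034,0.0196,0,0,0.088]
    - [0.034,0.0196,0,0,0.088]
    - [0.034,0.0196,0,0,0.088]
    - [0.034,0.0196,0,0,0.088]
    - [0.034,0.0196,0,0,0.088]
    - [0.034,0.0196,0,0,0.088]
    - [0.034,0.0196,0,0,0.088]
    - [0.034,0.0196,0,0,0.088]
    - [0.034,0.0196,0,0,0.088]

```text
clock: 1.77
tool_pos: [0.426, -0.2679, 0.4045]
eef_rot: [0.737, 0.676, -0.0, -0.0]
contact_force: [-0.3, -0.2, 0.6]
opening: 1.003
finger_force: 0.0
```

>>> move_arm:
  rows:
    - [0.034,0.0196,0,0,0.088]
    - [0.034,0.0196,0,0,0.088]
    - [0.034,0.0196,0,0,0.088]
    - [0.034,0.0196,0,0,0.088]
    - [0.034,0.0196,0,0,0.088]
    - [0.034,0.0196,0,0,0.088]
    - [0.034,0.0196,0,0,0.088]
    - [0.034,0.0196,0,0,0.088]
    - [0,0,0,0,0.088]

```text
clock: 2.52
tool_pos: [0.6075, -0.0026, 0.4049]
eef_rot: [0.733, 0.68, 0.004, -0.002]
contact_force: [0.2, 1.3, 1.3]
opening: 1.003
finger_force: 0.0
```

```bash
python3 -c "
from h import *
go(.6492,.0531,.07,-4.85)"
```

```text
t 2.52 now shift [0.057  0.0367 0.1886] after-spin shift [0.0591 0.0368 0.1879] rotvec [ 0.0038 -0.0087  0.0104] open 1.003 F [0.2 1.3 1.3] ff 0.0 q7 -0.47
```

>>> move_arm:
  rows:
    - [0.03,0.021,0.02,0,0.088]
    - [0.028,0.021,0.02,0,0.088]
    - [0,0,0.035,0,0.088]
    - [0,0,0.033,0,0.088]
    - [0,0,0,0,0.088]
    - [0,0,0,0,0.088]

```text
clock: 3.02
tool_pos: [0.6506, 0.0417, 0.2952]
eef_rot: [0.737, 0.676, -0.002, -0.001]
contact_force: [0.9, 0.2, 0.0]
opening: 1.001
finger_force: 0.0
```

```bash
python3 -c "
from h import *
go(.6492,.0531,.07,-4.85)
s=snap('side','side1');k=.7
im=s['color'][int(200*k):int(430*k),int(250*k):int(450*k),::-1]
cv2.imwrite('pics/crop2.png',cv2.resize(im,None,fx=3.6,fy=3.6,interpolation=cv2.INTER_CUBIC))"
```

```text
t 3.02 now shift [ 0.0113 -0.002   0.0782] after-spin shift [ 0.0112 -0.0024  0.0782] rotvec [-0.0046  0.0015 -0.0004] open 1.001 F [0.9 0.2 0. ] ff 0.0 q7 -0.58
```

View pics/crop2.png

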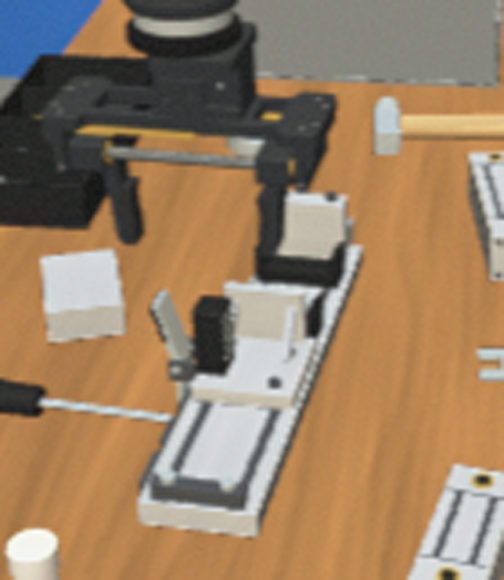

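The crop shows the open fingers (125,235) and (268,250) above and straddling the tab (170,320) and grip (212,330). I'll lower now.

>>> move_arm:
  rows:
    - [0.011,0.003,0,0,0.088]
    - [0,0,0.026,0,0.088]
    - [0,0,0.026,0,0.088]
    - [0,0,0.026,0,0.088]
    - [0,0,0,0,0.088]
    - [0,0,0,0,0.088]
    - [0,0,0,0,0.088]

```text
clock: 3.65
tool_pos: [0.6566, 0.0536, 0.2214]
eef_rot: [0.737, 0.676, 0.002, 0.001]
contact_force: [-0.6, -0.6, 1.0]
opening: 0.995
finger_force: 0.0
```

```bash
python3 -c "
from h import *
go(.6492,.0531,.07,-4.85)"
```

```text
t 3.65 now shift [-0.0012 -0.0074  0.0044] after-spin shift [-0.0012 -0.0074  0.0044] rotvec [ 0.0042 -0.0015 -0.0005] open 0.995 F [-0.6 -0.6  1. ] ff 0.0 q7 -0.64
```

>>> move_arm:
  rows:
    - [-0.001,-0.004,0.003,0,0.06]
    - [0,-0.003,0,0,0.05]
    - [0,0,0,0,0.03]
    - [0,0,0,0,0.03]
    - [0,0,0,0,0.03]
    - [0,0,0,0,0.03]
    - [0,0,0,0,0.03]
    - [0,0,0,0,0.03]
  newtons: 25

```text
clock: 4.32
tool_pos: [0.6493, 0.0527, 0.2179]
eef_rot: [0.737, 0.676, 0.001, 0.001]
contact_force: [0.7, -0.3, 8.1]
opening: 0.44
finger_force: 25.0
```

```bash
python3 -c "
from h import *
go(.6492,.0531,.07,-4.85); print(r.get_state()['opening']*88)"
```

```text
t 4.32 now shift [ 0.0004 -0.0001  0.0009] after-spin shift [ 0.0004 -0.0001  0.0009] rotvec [ 0.0029 -0.0003 -0.001 ] open 0.44 F [ 0.7 -0.3  8.1] ff 25.0 q7 -0.65
38.710296744982706
```

Opening is 38.7 mm, so the tab is pressed in. I'll slide the stop 40 mm along +y, which is tool x.

>>> move_arm:
  rows:
    - [0.005,0,0,0,0.03]
    - [0.005,0,0,0,0.03]
    - [0.005,0,0,0,0.03]
    - [0.005,0,0,0,0.03]
    - [0.005,0,0,0,0.03]
    - [0.005,0,0,0,0.03]
    - [0.005,0,0,0,0.03]
    - [0.005,0,0,0,0.03]
    - [0,0,0,0,0.03]
    - [0,0,0,0,0.03]

```text
clock: 5.15
tool_pos: [0.6527, 0.0932, 0.2179]
eef_rot: [0.737, 0.676, 0.002, 0.001]
contact_force: [-0.4, -0.2, 11.2]
opening: 0.438
finger_force: 25.0
```

```bash
python3 -c "
from h import *
go(.6492+.0400*.0845,.0531+.04*.9964,.07,-4.85); print(r.get_state()['opening']*88)
s=snap('side','side2');P=cloud(s)
a=np.radians(85.15); ey=np.array([np.cos(a),np.sin(a)]); ex=np.array([ey[1],-ey[0]])
for t in('side0','side2'):
  s=load(t);P=cloud(s);O=np.array([.6124,.0158]);x=(P[...,:2]-O)@ex;y=(P[...,:2]-O)@ey;z=P[...,2]
  m=(abs(x+.008)<.018)&(abs(y)<.07)&(z>.045)&(z<.075)&(s['depth']>0)
  print(t,m.sum(),np.percentile(y[m],[5,50,80,95]).round(4))
"
```

```text
t 5.15 now shift [-0.0002 -0.0001  0.0009] after-spin shift [-0.0002 -0.0001  0.0009] rotvec [ 0.0034 -0.0013 -0.0004] open 0.438 F [-0.4 -0.2 11.2] ff 25.0 q7 -0.69
38.575057674133504
side0 138 [-0.0049 -0.0017  0.0001  0.0131]
side2 144 [0.0355 0.0391 0.0415 0.0523]
```

>>> move_arm:
  rows:
    - [-0.0005,0,0,0,0.03]
    - [0,0,0,0,0.05]
    - [0,0,0,0,0.06]
    - [0,0.003,0,0,0.075]
    - [0,0.002,0,0,0.088]
    - [0,0,0,0,0.088]
    - [0,0,0,0,0.088]
    - [0,0,0,0,0.088]

```text
clock: 5.87
tool_pos: [0.6558, 0.0912, 0.215]
eef_rot: [0.737, 0.676, -0.001, -0.001]
contact_force: [-0.1, -0.6, -0.1]
opening: 0.943
finger_force: 0.0
```

>>> move_arm:
  rows:
    - [0,0,-0.02,0,0.088]
    - [0,0,-0.03,0,0.088]
    - [0,0,-0.035,0,0.088]
    - [0,0,-0.035,0,0.088]
    - [0,0,-0.03,0,0.088]
    - [0,0,0,0,0.088]

```text
clock: 6.37
tool_pos: [0.6581, 0.0922, 0.3724]
eef_rot: [0.737, 0.676, 0.005, 0.002]
contact_force: [1.5, 0.9, 0.3]
opening: 1.0
finger_force: 0.0
```

```bash
python3 -c "
from h import *
go(.436,-.2252,.15,9.3)
snap('side','side3')
a=np.radians(85.15); ey=np.array([np.cos(a),np.sin(a)]); ex=np.array([ey[1],-ey[0]])
for t in('side0','side3'):
  s=load(t);P=cloud(s);O=np.array([.6124,.0158]);x=(P[...,:2]-O)@ex;y=(P[...,:2]-O)@ey;z=P[...,2];ok=s['depth']>0
  m=(abs(x+.008)<.018)&(abs(y)<.07)&(z>.045)&(z<.075)&ok
  print(t,m.sum(),np.percentile(y[m],[5,50,80,95]).round(4))
  m=(x>.045)&(x<.09)&(abs(y-.06)<.06)&(z>.082)&(z<.095)&ok
  print('tab',m.sum(),np.median(x[m]),np.median(y[m]))
  m=(abs(x)<.09)&(abs(y+.15)<.03)&(z>.07)&(z<.09)&ok
s=load('side3');k=.7
im=s['color'][int(200*k):int(430*k),int(250*k):int(450*k),::-1]
cv2.imwrite('pics/crop3.png',cv2.resize(im,None,fx=3.6,fy=3.6,interpolation=cv2.INTER_CUBIC))"
```

```text
t 6.37 now shift [-0.3355 -0.1949  0.0722] after-spin shift [-0.2774 -0.2705  0.0754] rotvec [ 0.0103 -0.0023 -0.2479] open 1.0 F [1.5 0.9 0.3] ff 0.0 q7 -0.6
side0 138 [-0.0049 -0.0017  0.0001  0.0131]
tab 25 0.06324057042365332 0.043905105328310275
side3 144 [0.0352 0.0391 0.0417 0.0521]
tab 28 0.06406075852713324 0.08462369676083142
```

View pics/crop3.png

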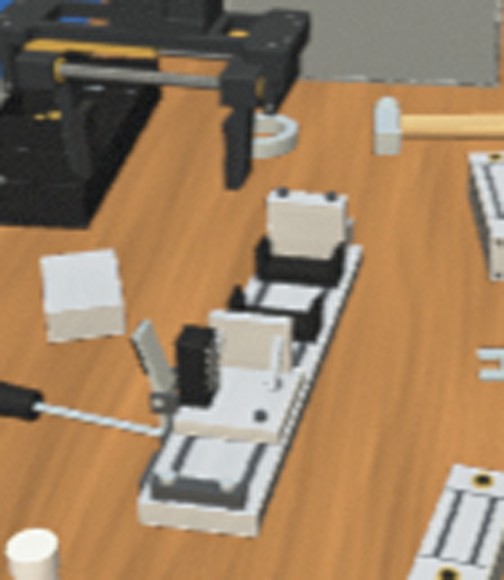

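The stop moved about 40.7 mm and the tab (150,350) has sprung out, so it's latched. Next I go to the long cylinder.

>>> move_arm:
  rows:
    - [0,0,0,-0.083,0.088]
    - [0,0,0,-0.083,0.088]
    - [0,0,0,-0.082,0.088]
    - [-0.028,-0.027,0,0,0.088]
    - [-0.028,-0.027,0,0,0.088]
    - [-0.028,-0.027,0,0,0.088]
    - [-0.028,-0.027,0,0,0.088]
    - [-0.028,-0.027,0,0,0.088]
    - [-0.028,-0.027,0,0,0.088]
    - [-0.028,-0.027,0,0,0.088]

```text
clock: 7.25
tool_pos: [0.4997, -0.1339, 0.3644]
eef_rot: [0.647, 0.762, -0.001, -0.001]
contact_force: [1.3, -1.0, 0.0]
opening: 0.997
finger_force: 0.0
```

>>> move_arm:
  rows:
    - [-0.028,-0.027,0,0,0.088]
    - [-0.028,-0.027,0,0,0.088]
    - [-0.025,-0.027,0,0,0.088]
    - [0,0,0.02,0,0.088]
    - [0,0,0.02,0,0.088]
    - [0,0,0.02,0,0.088]
    - [0,0,0,0,0.088]
    - [0,0,0,0,0.088]

```text
clock: 7.92
tool_pos: [0.4343, -0.2252, 0.3046]
eef_rot: [0.647, 0.763, -0.001, -0.002]
contact_force: [1.2, 0.4, -0.0]
opening: 0.994
finger_force: 0.0
```

```bash
python3 -c "
from h import *
go(.437,-.2245,.042,9.3)
s=load('side0');P=cloud(s);z=P[...,2];m=(z>.04)&(z<.05)&(abs(P[...,0]-.437)<.06)&(abs(P[...,1]+.224)<.1)&(s['depth']>0)
print(cv2.minAreaRect((P[m][:,:2]*1000).astype(np.float32)))"
```

```text
t 7.92 now shift [0.     0.0032 0.1155] after-spin shift [0.0003 0.0028 0.1156] rotvec [-0.004  -0.0022  0.0012] open 0.994 F [ 1.2  0.4 -0. ] ff 0.0 q7 -0.07
((439.69573974609375, -222.84548950195312), (45.874351501464844, 163.36387634277344), 9.643217086791992)
```

>>> move_arm:
  rows:
    - [0,0.003,0.03,0,0.088]
    - [0,0,0.03,0,0.088]
    - [0,0,0.03,0,0.088]
    - [0,0,0.02,0,0.088]
    - [0,0,0.005,0,0.088]
    - [0,0,0,0,0.088]
    - [0,0,0,0,0.088]
  newtons: 30

```text
clock: 8.5
tool_pos: [0.4386, -0.225, 0.1917]
eef_rot: [0.647, 0.762, 0.0, 0.001]
contact_force: [-0.2, -0.0, -0.0]
opening: 0.998
finger_force: 0.0
```

```bash
python3 -c "
from h import *
go(.4375,-.224,.042,9.4)"
```

```text
t 8.5 now shift [ 0.0012 -0.001   0.0027] after-spin shift [ 0.0012 -0.001   0.0027] rotvec [ 0.001   0.0006 -0.0007] open 0.998 F [-0.2 -0.  -0. ] ff 0.0 q7 -0.23
```

>>> move_arm:
  rows:
    - [0.001,-0.001,0.003,0,0.088]
    - [0,0,0,0,0.06]
    - [0,0,0,0,0.04]
    - [0,0,0,0,0.035]
    - [0,0,0,0,0.035]
    - [0,0,0,0,0.035]
    - [0,0,0,0,0.035]
    - [0,0,0,0,0.035]
    - [0,0,0,0,0.035]
  newtons: 30

```text
clock: 9.25
tool_pos: [0.4374, -0.2243, 0.1878]
eef_rot: [0.647, 0.762, 0.0, 0.0]
contact_force: [0.9, 0.4, 1.1]
opening: 0.52
finger_force: 30.0
```

```bash
python3 -c "
from h import *
go(.6077,-.040,.20,-4.85);print(r.get_state()['opening']*88,r.get_state()['tool_pos'])"
```

```text
t 9.25 now shift [ 0.1541  0.1981 -0.159 ] after-spin shift [ 0.198   0.1541 -0.1592] rotvec [1.000e-03 1.000e-04 2.478e-01] open 0.52 F [0.9 0.4 1.1] ff 30.0 q7 -0.24
45.72848241859024 [ 0.43737736 -0.22427511  0.18784779]
```

>>> move_arm:
  rows:
    - [0,0,-0.01,0,0.035]
    - [0,0,-0.02,0,0.035]
    - [0,0,-0.03,0,0.035]
    - [0,0,-0.03,0,0.035]
    - [0,0,-0.03,0,0.035]
    - [0,0,-0.025,0,0.035]
    - [0,0,-0.014,0.062,0.035]
    - [0,0,0,0.062,0.035]
    - [0,0,0,0.062,0.035]
    - [0,0,0,0.062,0.035]

```text
clock: 10.08
tool_pos: [0.436, -0.2244, 0.3463]
eef_rot: [0.738, 0.675, -0.001, -0.001]
contact_force: [-0.5, -0.2, -6.0]
opening: 0.519
finger_force: 30.0
```

>>> move_arm:
  rows:
    - [0.01,0.008,0,0,0.035]
    - [0.024,0.018,0,0,0.035]
    - [0.024,0.018,0,0,0.035]
    - [0.024,0.018,0,0,0.035]
    - [0.024,0.018,0,0,0.035]
    - [0.024,0.018,0,0,0.035]
    - [0.024,0.018,0,0,0.035]
    - [0.024,0.018,0,0,0.035]
    - [0.014,0.014,0,0,0.035]
    - [0.006,0.006,0,0,0.035]

```text
clock: 10.92
tool_pos: [0.6083, -0.0366, 0.3457]
eef_rot: [0.735, 0.678, 0.001, -0.001]
contact_force: [0.7, 0.9, -5.7]
opening: 0.517
finger_force: 30.0
```

>>> move_arm:
  rows:
    - [0,0,0,0,0.035]
    - [0,0,0,0,0.035]
    - [0,0,0,0,0.035]

```text
clock: 11.17
tool_pos: [0.6058, -0.0422, 0.3459]
eef_rot: [0.737, 0.676, -0.002, -0.0]
contact_force: [-0.3, -0.2, -5.8]
opening: 0.519
finger_force: 30.0
```

```bash
python3 -c "
from h import *
go(.6077,-.040,.14,-4.85);print(r.get_state()['opening']*88,r.get_state()['tool_pos'])
snap('side','side4')"
```

```text
t 11.17 now shift [0.0025 0.0019 0.0588] after-spin shift [0.0024 0.0017 0.0589] rotvec [-0.0035  0.0027 -0.0025] open 0.519 F [-0.3 -0.2 -5.8] ff 30.0 q7 -0.47
45.70779938868236 [ 0.60578925 -0.04222501  0.34585695]
```

View pics/side4.png

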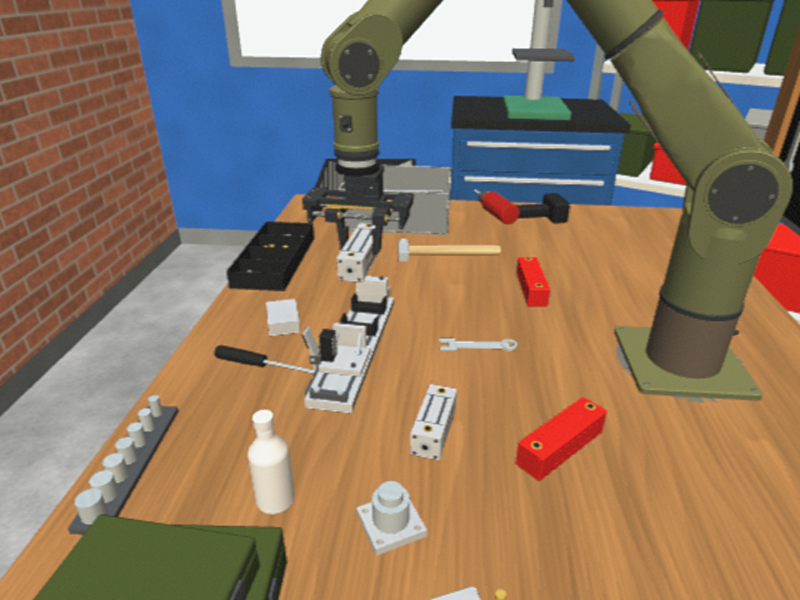

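The long cylinder is held level at (355,255) above the cradle. I'll lower it to just above the stops and measure it against them.

>>> move_arm:
  rows:
    - [0.002,0.002,0.015,0,0.035]
    - [0,0,0.02,0,0.035]
    - [0,0,0.015,0,0.035]
    - [0,0,0.008,0,0.035]
    - [0,0,0,0,0.035]
    - [0,0,0,0,0.035]
    - [0,0,0,0,0.035]
    - [0,0,0,0,0.035]

```text
clock: 11.88
tool_pos: [0.6098, -0.0384, 0.2899]
eef_rot: [0.737, 0.676, 0.001, 0.001]
contact_force: [-0.0, -0.4, -5.4]
opening: 0.523
finger_force: 30.0
```

```bash
cat > m3.py <<'E'
from h import *
go(.6077,-.040,.073,-4.85)
snap('side','side5'); snap('top','top5')
a=np.radians(85.15); ey=np.array([np.cos(a),np.sin(a)]); ex=np.array([ey[1],-ey[0]]);O=np.array([.6124,.0158])
for t in('side5','top5'):
    s=load(t);P=cloud(s);x=(P[...,:2]-O)@ex;y=(P[...,:2]-O)@ey;z=P[...,2];ok=s['depth']>0
    f=lambda n,m:print(t,n,m.sum(),*[(np.percentile(v[m],[2,50,98])*1000).round(1) if m.sum()>5 else 0 for v in(x,y,z)])
    nr=ok&(abs(x)<.05)
    f('cyl +y face',nr&(abs(x)<.018)&(y>.005)&(y<.05)&(z>.108)&(z<.135))
    f('cyl top',nr&(abs(y+.056)<.1)&(z>.136)&(z<.152)&(abs(x)<.03))
    f('cyl top +y end',nr&(y>-.02)&(y<.05)&(z>.136)&(z<.152)&(abs(x)<.04))
    f('cyl top -y end',nr&(y>-.18)&(y<-.09)&(z>.136)&(z<.152)&(abs(x)<.04))
    f('plate top',nr&(y>.0)&(y<.055)&(z>.071)&(z<.081)&(x<.02))
    f('plate +y face',nr&(x>-.022)&(x<.005)&(y>.02)&(y<.055)&(z>.055)&(z<.070))
    f('endstop top',nr&(y<-.12)&(y>-.18)&(z>.074)&(z<.082))
    m=nr&(abs(y+.056)<.085)&(z>.136)&(z<.152)
    if m.sum()>50: print(cv2.minAreaRect(np.stack([x[m],y[m]],1).astype(np.float32)*1000))
E
python3 m3.py
```

```text
t 11.88 now shift [-0.0018 -0.0022  0.0699] after-spin shift [-0.0018 -0.002   0.0699] rotvec [ 0.0022 -0.0002 -0.0007] open 0.523 F [-0.  -0.4 -5.4] ff 30.0 q7 -0.51
side5 cyl +y face 128 [-17.7   0.3  16.9] [22.2 25.2 28.2] [108.2 122.  133.9]
side5 cyl top 535 [-24.4   3.1  26.3] [-123.7  -28.2   26.5] [136.5 147.6 150. ]
side5 cyl top +y end 239 [-19.7   0.   24.3] [-17.9  13.4  27.2] [136.3 147.3 149.9]
side5 cyl top -y end 70 [-8.7 10.4 25. ] [-130.9 -108.8  -91.5] [146.1 148.  149.6]
side5 plate top 62 [-27.4  -5.3  18.1] [28.6 36.5 41.6] [71.2 75.1 76.9]
side5 plate +y face 55 [-21.8 -10.7   2.5] [36.2 39.1 50.8] [55.9 62.4 69.6]
side5 endstop top 28 [-30.3 -22.  -12.2] [-159.5 -144.8 -136.8] [74.3 77.2 81. ]
((2.007955551147461, -49.65215301513672), (156.61024475097656, 74.46289825439453), 78.92879486083984)
top5 cyl +y face 3 0 0 0
top5 cyl top 267 [-22.3  -0.9  22.5] [-20.5   1.3  23.2] [141.2 146.7 150.6]
top5 cyl top +y end 259 [-22.3  -0.3  22.5] [-19.2   1.9  23.2] [141.6 146.6 150.6]
top5 cyl top -y end 0 0 0 0
top5 plate top 51 [-30.8  -6.1  17.4] [28.  32.8 37.5] [71.1 75.1 79.1]
top5 plate +y face 6 [-21.  -18.   -9.4] [27.8 35.3 45.4] [56.6 62.  69.5]
top5 endstop top 0 0 0 0
((-0.01546478271484375, 0.8049583435058594), (48.649967193603516, 47.81471633911133), 6.06348991394043)
```

Both cameras give about a 4 mm gap at the plate end, as it should be, and the lateral offset is about 1 mm. I'll lower it slowly.

>>> move_arm:
  rows:
    - [0,-0.001,0.008,0,0.035]
    - [0,0,0.008,0,0.035]
    - [0,0,0.008,0,0.035]
    - [0,0,0.008,0,0.035]
    - [0,0,0.007,0,0.035]
    - [0,0,0.005,0,0.035]
    - [0,0,0,0,0.035]
    - [0,0,0,0,0.035]
    - [0,0,0,0,0.035]

```text
clock: 12.73
tool_pos: [0.6087, -0.0381, 0.245]
eef_rot: [0.736, 0.676, 0.0, 0.0]
contact_force: [-0.6, -1.0, -6.3]
opening: 0.519
finger_force: 30.0
```

```bash
python3 -c "
from h import *
go(.6077,-.040,.0728,-4.85)
s=snap('side','side6');k=.7
im=s['color'][int(220*k):int(420*k),int(280*k):int(420*k),::-1]
cv2.imwrite('pics/crop6.png',cv2.resize(im,None,fx=4.2,fy=4.2,interpolation=cv2.INTER_CUBIC))"
```

```text
t 12.73 now shift [-0.002  -0.0008  0.0252] after-spin shift [-0.002  -0.0008  0.0252] rotvec [ 0.0007 -0.0001 -0.0003] open 0.519 F [-0.6 -1.  -6.3] ff 30.0 q7 -0.55
```

View pics/crop6.png

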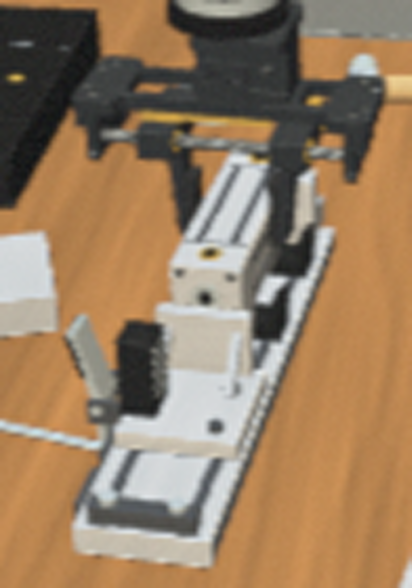

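The cylinder has entered between the stops with no contact force, and the tab is still out. I'll lower the rest.

>>> move_arm:
  rows:
    - [0,0,0.006,0,0.035]
    - [0,0,0.006,0,0.035]
    - [0,0,0.005,0,0.035]
    - [0,0,0.003,0,0.035]
    - [0,0,0.002,0,0.035]
    - [0,0,0,0,0.035]
    - [0,0,0,0,0.035]

```text
clock: 13.37
tool_pos: [0.6085, -0.0381, 0.2226]
eef_rot: [0.736, 0.676, -0.0, -0.0]
contact_force: [0.6, 0.1, -5.9]
opening: 0.521
finger_force: 30.0
```

```bash
python3 -c "
from h import *
go(.6077,-.040,.0728,-4.85)"
```

```text
t 13.37 now shift [-0.0019 -0.0006  0.0028] after-spin shift [-0.0019 -0.0006  0.0028] rotvec [-0.0001  0.     -0.0003] open 0.521 F [ 0.6  0.1 -5.9] ff 30.0 q7 -0.56
```

Hanging weight is unchanged and about 3 mm remains.

>>> move_arm:
  rows:
    - [0,0,0.001,0,0.035]
    - [0,0,0.001,0,0.035]
    - [0,0,0.001,0,0.035]
    - [0,0,0,0,0.035]
    - [0,0,0,0,0.035]
    - [0,0,0,0,0.035]

```text
clock: 13.87
tool_pos: [0.6085, -0.0382, 0.2199]
eef_rot: [0.737, 0.676, 0.0, 0.0]
contact_force: [0.3, -0.4, -4.2]
opening: 0.52
finger_force: 30.0
```

>>> move_arm:
  rows:
    - [0,0,0.0007,0,0.035]
    - [0,0,0,0,0.035]
    - [0,0,0,0,0.035]
    - [0,0,0,0,0.035]

```text
clock: 14.2
tool_pos: [0.6085, -0.0382, 0.2199]
eef_rot: [0.737, 0.676, 0.0, 0.0]
contact_force: [-2.6, 0.4, 5.9]
opening: 0.523
finger_force: 30.0
```

It's seated: force went from -6 to +6 N. I'll release, retreat and verify.

>>> move_arm:
  rows:
    - [0,0,0,0,0.05]
    - [0,0,0,0,0.056]
    - [0,0,0,0,0.064]
    - [0,0,0,0,0.07]
    - [0,0,-0.01,0,0.075]
    - [0,0,-0.02,0,0.075]
    - [0,0,-0.03,0,0.075]
    - [0,0,-0.035,0,0.075]
    - [0,0,-0.035,0,0.075]
    - [0,0,-0.035,0,0.075]

```text
clock: 15.03
tool_pos: [0.6081, -0.0381, 0.3863]
eef_rot: [0.736, 0.677, 0.0, -0.0]
contact_force: [1.2, -0.4, -0.2]
opening: 0.848
finger_force: 0.0
```

>>> move_arm:
  rows:
    - [-0.03,-0.02,-0.01,0,0.075]
    - [-0.03,-0.02,0,0,0.075]
    - [-0.03,-0.02,0,0,0.075]
    - [-0.03,-0.02,0,0,0.075]
    - [-0.03,-0.02,0,0,0.075]
    - [-0.03,-0.02,0,0,0.075]
    - [-0.02,-0.02,0,0,0.075]
    - [0,0,0,0,0.075]
    - [0,0,0,0,0.075]

```text
clock: 15.78
tool_pos: [0.4508, -0.2269, 0.3946]
eef_rot: [0.738, 0.675, -0.0, 0.0]
contact_force: [0.3, 0.5, 0.2]
opening: 0.847
finger_force: 0.0
```

```bash
cat > m4.py <<'E'
from h import *
print(r.get_state()['tool_pos'],r.get_state()['contact_force'])
snap('side','side7'); snap('top','top7')
a=np.radians(85.15); ey=np.array([np.cos(a),np.sin(a)]); ex=np.array([ey[1],-ey[0]]);O=np.array([.6124,.0158])
for t in('side7','top7'):
    s=load(t);P=cloud(s);x=(P[...,:2]-O)@ex;y=(P[...,:2]-O)@ey;z=P[...,2];ok=s['depth']>0
    f=lambda n,m:print(t,n,m.sum(),*[(np.percentile(v[m],[2,50,98])*1000).round(1) if m.sum()>5 else 0 for v in(x,y,z)])
    f('cyl top',ok&(abs(x)<.03)&(y>-.132)&(y<.02)&(z>.068)&(z<.09))
    f('tab',ok&(x>.045)&(x<.09)&(y>.05)&(y<.12)&(z>.082)&(z<.095))
    m=ok&(abs(x)<.02)&(y>-.12)&(y<.01)&(z>.068)&(z<.085)
    if m.sum()>20: print('plane slopes',np.linalg.lstsq(np.c_[x[m],y[m],np.ones(m.sum())],z[m],rcond=None)[0])
s=load('side7');k=.7
im=s['color'][int(220*k):int(420*k),int(280*k):int(420*k),::-1]
cv2.imwrite('pics/crop7.png',cv2.resize(im,None,fx=4.2,fy=4.2,interpolation=cv2.INTER_CUBIC))
E
python3 m4.py
```

```text
[ 0.45077859 -0.22692167  0.39462424] [0.29570017 0.5287906  0.2046556 ]
side7 cyl top 486 [-21.2  -0.4  22.8] [-128.6  -50.2   15.8] [70.3 77.8 80.2]
side7 tab 28 [61.  63.8 69.4] [72.2 83.5 93.5] [82.4 86.5 89.1]
plane slopes [ 0.01154817 -0.00133705  0.07792561]
top7 cyl top 774 [-23.7  -1.9  20.8] [-128.7  -55.7   16.7] [71.2 77.1 82. ]
top7 tab 23 [58.3 61.8 65.9] [68.5 77.6 89.9] [83.1 86.  89.1]
plane slopes [ 0.00479133 -0.00074072  0.07723535]
```

View pics/crop7.png

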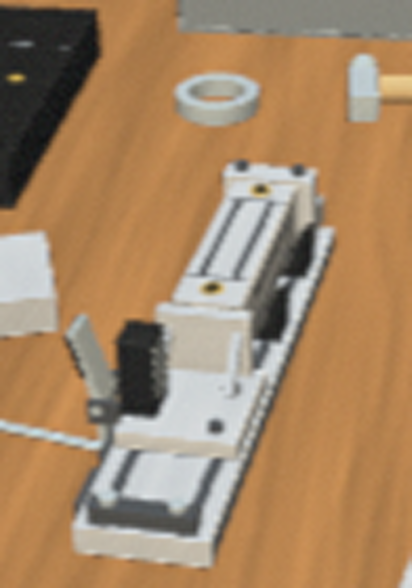

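The cylinder is level with its top at 78 mm, ports up, between the stops, and the tab is out. Handing in.

```bash
python3 -c "
from plant import r
print(r.finish_job())"
```

```text
the job is handed in; nothing more can be done
None
```

I handed the job in at about 16 s: the stop is latched in its second notch and the long cylinder lies level in the saddles, ports up and released; `finish_job()` returned no verdict.

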